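File a recipe card in the lever-arch file

ROBOT

A 6-joint arm with a two-finger parallel gripper is mounted at the origin on a cart in front of the work surface, level with it; the furniture and walls round the work are solid. World frame = base frame: x ahead of the robot, y to its left, z up, the work surface at z = 0. Lengths are in m, angles in rad, forces in N, time in s.
With the tool pointing down it reaches from about 0.3 to 0.775 m from the base axis. Payload 14.6 kg.
Tool frame: the origin (TCP) lies at the very end of the fingers, on their centre line; the grasp point (between the pads) lies 19 mm behind it; z points along the fingers, y is the line along which they close (so a half turn about z gives the same grasp; the last joint's range is limited). The gripper opens to 94 mm and grips with 3 to 60 N. Pads are 16 mm wide; open, the fingers measure 119 mm over their backs; the gripper's body (75 mm by 177 mm) begins 78 mm behind the grasp point.
Start: joints at [-1.363, 0.3, 1.521, -0, 1.321, -0.067], TCP at [0.149, -0.529, 0.205] pointing down, gripper open.
Joint ranges: [-3.03, 3.03], [-0.79, 2.21], [0.23, 2.52], [-1.04, 4.18], [0, 3.07], [-2.55, 2.55]. Speed limits (rad/s): [2.22, 2.22, 2.57, 3.14, 3.14, 3.14].

INTERFACE

Orientations are given as [roll, pitch, yaw] about the fixed x, y, z axes, in that order (R = Rz(yaw) Ry(pitch) Rx(roll)).
In Python, from station import ctrl, cams gives the robot as it stands. The module is installed in compiled form; this text tells all that it offers.
- The arm moves only by the tool arm_command, never from a script. Its argument "plan" is a list that holds one entry, the list of rows, each a list of 7 numbers: the shift along the tool's x, y, z in fractions of the full range, 1 being 0.75 m, then the turn, a rotation vector about the tool's x, y, z in fractions of the full range, 1 being pi rad, then the closure, from -1 (fully open) to 1 (shut). A call has 1 to 12 rows; each row is the pose to reach, as a shift and turn from the pose commanded when the call began, along the tool's axes at that moment; what a row does not reach only later rows make up. A row lasts 1/10 s, in which the tool goes at most 50 mm and 8.59 degrees, less where a joint would pass 70% of its speed; a pose out of reach is approached as far as the arm can. A call with a gripper value outside its range is refused whole. The fingers move at their own pace and stop on an object; "squeeze" is the grip in N (left out, the last holds). Time passes only in rows, so rows that repeat a pose let the fingers close. It gives the time, the measured TCP pose, the force, the opening and the grip force at its end, in the units of the state.
- ctrl.get_obs(): the state, without advancing time (a new reading comes with each control period).
- cams.camera(name): name is "scene" or "top" or "wrist"; returns (picture, depth): 384x512x3 uint8, blue, green, red; 384x512 float32, m along the optical axis (not along the pixel's ray), 0 where there is no reading.
- cams.camera_info(name): a dict with "fx", "fy", "cx", "cy" (pixels), "world_to_cam" (4x4, takes a point from world to camera coordinates). Camera axes: x right, y down, z forward; pixel columns grow to the right and rows downward; lengths in m; the calibration is good to about 2 mm. A picture is of the moment at which its call begins: read the wrist's pose just before it. camera_info takes no time and is no camera call; for the wrist camera it gives the pose at the moment of the call.
- ctrl.hand_in(): hands the job in; it is judged then, once.
The state is a dict: "time_s": time; "qpos": joint angles; "joint_vel": joint speeds; "tau": joint torques, N m; "ee_pos": TCP position; "eef_rot": TCP orientation; "force": force on the tool from outside, world axes, zero at the start; "moment": the same for the moment, N m; "grip_width": finger opening in m; "grip_force": force on a finger pad.
Only numpy, scipy, OpenCV 4.12 (cv2) and the standard library are available. Lean on these libraries where they do the work, as an engineer would, in place of code of your own. Each camera call takes 0.05 s, during which the arm holds its last target. There are 200 camera calls.

TASK

File the loose recipe card that stands in the wooden rack: lift the lever of the blue lever-arch file so that its rings spring open, then lay the card flat on the file, picture side up, with its two holes over the two steel posts. Press the lever fully down again so that the rings latch shut over the card, let go, and leave the jars and the pot where they stand.

Things in the scene. Friction and masses are not known exactly. Their poses are not given: they have to be found in the camera images.
- recipe_file: Lever-arch file: blue board 300 x 200 x 4 mm, fixed flat. Origin on the table, under the board, which spans x -140 to 160, y -100 to 100 mm; x runs from the card's place to the mechanism (away from the robot at yaw 0), z up. Posts at x = 30, y = +-18 mm; steel plate 10 mm high at x 57 to 83, y -63 to 87. The filed card lies along x, holed end to +x, middle at x = -27, y = 0
- post_left (a point): Foot of the post at y = +18 mm of the file, on the board's upper face (4 mm above the table); the post is a 6 mm round pin standing 30 mm above this point, tapered over its last 3 mm
- post_right (a point): Foot of the other post, at y = -18 mm of the file; same size
- rings (a joint): Two steel arches swinging together about an axis along the file's y at x = 65, z = 18 mm: about 0 shut, tips on the posts' tops; 1.1 wide open, swung up and away to +x. Driven only by the lever: rings = 0.92 lever. Shut, they reach 53 mm above the table; open, 60 mm, all at x > 60 mm of the file
- lever (a joint): Lever, hinge along the file's y: 0 lying down (rings latched shut), 1.2 standing up (rings open, its stop). Over-centre spring: below about 0.35 it pulls itself down to 0, above that it springs up to 1.2 and stays. At its end it takes about 2 N to lift out of the latch and about 3 N to press down
- lever_hinge (a point): Point on the lever's hinge axis: x = 65, y = 56, z = 18 mm of the file; the lever turns from pointing along the file's +x up and back over towards -x
- lever_grip (a point): Centre of the black knob on the lever's end: a cylinder 16 mm in diameter, 18 mm long, lying along the file's y; pinch it across that length from above (it turns between the pads as the lever swings). When down: 80 mm along x from the hinge axis, 14 mm above it (81 mm radius), 32 mm above the table. Lever arm: bar 9 mm wide, 4.5 mm thick
- recipe_card: Stiff white panel 150 x 60 x 12 mm, 0.12 kg. Origin: centre of plain back face; x along the 150 mm to the holed end, y across the 60, z out of the yellow picture face. Starts on its long edge (y up) in the rack, picture away from the robot, top 64 mm above the table: pinch its thickness. Lay it on the clear table before the rack, retake across the 60 mm (say at x = -20 mm) to file it
- hole_left (a point): Centre, on the back face, of the hole at x = 57, y = +18 mm of the card: a rectangular through hole 20 mm (card x) by 15 mm (card y); it belongs over post_left
- hole_right (a point): Centre of the like hole at x = 57, y = -18 mm of the card; it belongs over post_right
- card_rack: Dark wooden rack, fixed: base 70 x 176 x 4 mm, slot along its y 16 mm wide and 160 mm long between walls whose tops are 30 mm above the table. Origin: centre of its underside; its x points away from the robot at yaw 0
- spice_jar: Spice jar with black cap, 41 mm diameter, 105 mm high, loose bystander; origin under its centre
- red_pot: Small red and white pot, 58 mm diameter, 50 mm high, loose bystander; origin under its centre
- nut_jar: Glass jar of nuts, 93 mm diameter, 89 mm high, loose bystander; origin under its centre
Things that resemble listed ones, but are neither listed nor needed, are in the scene too. What is meant by the recipe_card is not purple, and is the smaller of those in its own colour.

How it is judged:
By the outcome, as a careful person would: the job done as asked, in the order asked, and still so for the second after the job is handed in, with the robot touching nothing.
It also fails if it takes over 72 s, if anything falls off the work surface, if the arm or the gripper's body presses on something with over 40 N, if the wrist force passes 120 N, or if a joint passes its speed limit or range.

## Working session

There is one attempt and no reset: what is moved stays moved. The work goes in short steps, Python scripts to look and compute and a tool call to move; the robot and the scene stay as the last step left them, time stands still between calls to the robot, and variables do not carry over. Pictures are saved under pics/ and viewed, at most 13 in all, crops included, and the job is handed in when it is done.

Besides the shell and the picture viewer there is one more tool, called after "Call:" in YAML: its name, and indented under it one key for each argument. arm_command: Moves the arm, as the interface text tells. Its arguments: {"type":"object","properties":{"plan":{"type":"array"},"squeeze":{"type":"number"}},"required":["plan"]}

```bash
mkdir -p pics
cat > h.py <<'E'
import numpy as np, cv2
from station import ctrl, cams
from scipy.spatial.transform import Rotation as Ro
def cloud(name):
    im,d=cams.camera(name); i=cams.camera_info(name)
    v,u=np.mgrid[:384,:512]; P=np.stack([(u-i['cx'])/i['fx']*d,(v-i['cy'])/i['fy']*d,d],-1)
    T=np.linalg.inv(i['world_to_cam']); W=P@T[:3,:3].T+T[:3,3]; W[d<=0]=np.nan
    return im,W
def tool():
    o=ctrl.get_obs(); return np.array(o['ee_pos']),Ro.from_euler('xyz',o['eef_rot'])
def to(p,rpy):  # shift mm, rotvec in tool frame
    P,R=tool(); s=R.inv().apply(np.array(p)-P)*1000; r=(R.inv()*Ro.from_euler('xyz',rpy)).as_rotvec()
    print('shift',s.round(1),'turn',r.round(4))
E
python3 - <<'E'
from h import *
for n in ('scene','top'):
    im,W=cloud(n); np.savez(f'{n}.npz',im=im,W=W); cv2.imwrite(f'pics/{n}.png',im)
o=ctrl.get_obs(); print(o)
E
```

```text
{'time_s': 0.1, 'qpos': array([-1.36259114e+00,  3.00436163e-01,  1.52149553e+00,  3.11632971e-05,
        1.32070421e+00, -6.66112518e-02]), 'joint_vel': array([-0.00065135, -0.0016876 , -0.00028215,  0.0005725 , -0.00203758,
       -0.00116911]), 'tau': array([ 1.23060734e-03, -5.32645869e+01, -3.53283727e+01,  7.09470478e-02,
        2.34898611e-02, -5.98440670e-05]), 'ee_pos': array([ 0.14920568, -0.52913871,  0.20494168]), 'eef_rot': array([-3.14055373e+00, -9.95593732e-05,  2.74808660e-01]), 'force': array([0.51108413, 0.42091968, 0.12616022]), 'moment': array([-0.00483288,  0.03658968, -0.00978813]), 'grip_force': 0.0, 'grip_width': 0.09404333628384266}
```

```bash
python3 -c "
import cv2,numpy as np
a=cv2.imread('pics/scene.png');b=cv2.imread('pics/top.png');cv2.imwrite('pics/both.png',cv2.resize(np.hstack([a,b]),(800,300)))"
```

```text
(no output)
```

View pics/top.png

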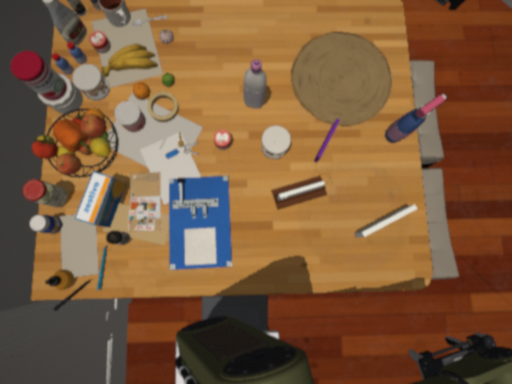

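View pics/scene.png

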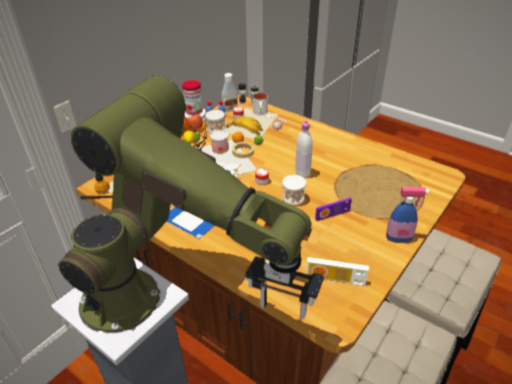

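Candidates for the card, as seen in the top picture: white panel in the dark rack (300,190); longer white panel standing at (387,220); purple one at (327,140); the white patch on the file (200,245). The description picks the one in the rack. I'll check it and the file in one crop and measure.

Run:
```python
from h import *
z=np.load('top.npz'); im,W=z['im'],z['W']
a=cv2.resize(im[165:280,155:345],None,fx=4.2,fy=4.2,interpolation=cv2.INTER_CUBIC); cv2.imwrite('pics/crop.png',a)
i=cams.camera_info('top'); print(i['fx'],np.linalg.inv(i['world_to_cam'])[:3,3])
def rect(m,name):
    c=max(cv2.findContours(m.astype(np.uint8),0,2)[0],key=cv2.contourArea); mm=np.zeros(m.shape,np.uint8); cv2.drawContours(mm,[c],-1,1,-1)
    p=W[(mm>0)&m]; p=p[~np.isnan(p).any(1)]; r=cv2.minAreaRect((p[:,:2]*1000).astype(np.float32)); print(name,len(p),r,np.percentile(p[:,2],[5,50,95]).round(4), 'px',cv2.minAreaRect(c))
hsv=cv2.cvtColor(im,cv2.COLOR_BGR2HSV); v,u=np.mgrid[:384,:512]
box=lambda a,b,c,d:(u>a)&(u<b)&(v>c)&(v<d)
white=(hsv[...,1]<60)&(hsv[...,2]>130)
rect(box(165,236,172,275)&(hsv[...,0]>95)&(hsv[...,0]<125)&(hsv[...,1]>120),'file')
rect(box(265,335,170,215)&white,'card'); rect(box(350,420,195,245)&white,'big')
rect(box(265,335,170,215)&(hsv[...,2]<110),'rack')
for q in [(200,245),(300,190),(387,220),(223,138),(277,142),(255,85),(118,237),(350,80),(250,250),(320,240)]: print(q,W[q[1],q[0]].round(3))
```

```text
348.9340189155308 [ 0.40183246 -0.05661751  1.15304184]
file 3215 ((502.67120361328125, 88.26593017578125), (292.1777648925781, 193.7343292236328), 1.8229632377624512) [0.0014 0.005  0.0084] px ((198.95753479003906, 222.380126953125), (88.99175262451172, 59.95310974121094), 87.20729064941406)
card 264 ((598.2640991210938, -244.7811279296875), (20.899534225463867, 156.09072875976562), 16.691726684570312) [0.0284 0.0634 0.0679] px ((301.0453186035156, 189.14353942871094), (6.022626876831055, 46.77573776245117), 72.47443389892578)
big 356 ((490.84478759765625, -526.1602783203125), (26.87386131286621, 224.3751220703125), 25.41571617126465) [-0.      0.0773  0.0809] px ((388.5433044433594, 220.14361572265625), (6.058823585510254, 60.82353210449219), 61.927513122558594)
rack 638 ((592.850830078125, -243.92974853515625), (63.73104476928711, 171.5809326171875), 15.793627738952637) [0.0014 0.0056 0.0306] px ((298.9486389160156, 192.20811462402344), (18.895015716552734, 50.950374603271484), 72.89727020263672)
(200, 245) [0.425 0.086 0.004]
(300, 190) [ 0.59  -0.238  0.066]
(387, 220) [ 0.488 -0.502  0.079]
(223, 138) [0.77  0.006 0.051]
(277, 142) [ 0.741 -0.167  0.091]
(255, 85) [ 0.895 -0.099  0.173]
(118, 237) [0.452 0.315 0.105]
(350, 80) [ 0.995 -0.445  0.005]
(250, 250) [ 0.406 -0.076 -0.004]
(320, 240) [ 0.433 -0.307  0.   ]
```

View pics/crop.png

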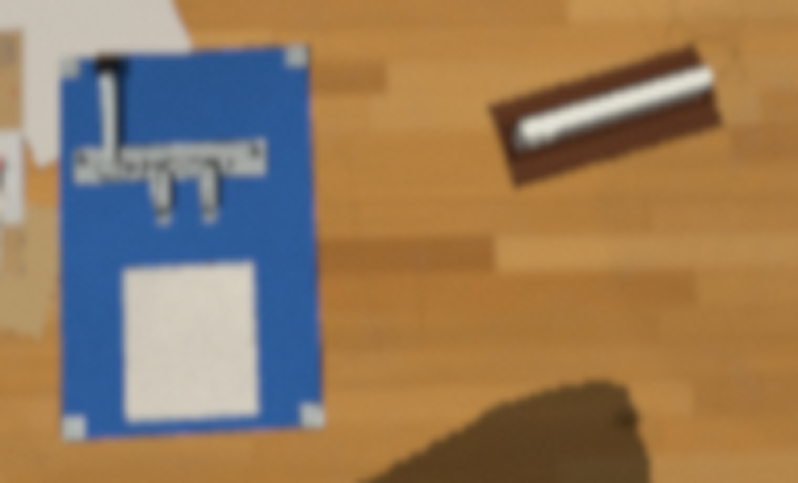

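The crop shows the blue file with the knob at (110,65) and shut rings at (163,215)/(208,215), and the card edge in the dark rack at (615,105). The rack card is the smaller white one (about 156 mm, against 224 mm for the other), so it's the one I want. Next I'll look at the file from above with the wrist camera.

Run:
```python
from h import *
to([.58,.12,.30],[np.pi,0,.03])
```

```text
shift [ 590.8 -508.   -94.5] turn [-0.001   0.      0.2448]
```

The manual's scale: shifts go in shares of 0.75 m and turns go in shares of pi rad. Converting my numbers, 591 mm / 750 = 0.788, -508 mm / 750 = -0.6773, 0.245 rad / 3.1416 = 0.078.

Call:
arm_command:
  plan:
    - [[0.788,-0.6773,-0.1267,0,0,0.078,-1],[0.788,-0.6773,-0.1267,0,0,0.078,-1],[0.788,-0.6773,-0.1267,0,0,0.078,-1],[0.788,-0.6773,-0.1267,0,0,0.078,-1],[0.788,-0.6773,-0.1267,0,0,0.078,-1],[0.788,-0.6773,-0.1267,0,0,0.078,-1],[0.788,-0.6773,-0.1267,0,0,0.078,-1],[0.788,-0.6773,-0.1267,0,0,0.078,-1],[0.788,-0.6773,-0.1267,0,0,0.078,-1],[0.788,-0.6773,-0.1267,0,0,0.078,-1],[0.788,-0.6773,-0.1267,0,0,0.078,-1],[0.788,-0.6773,-0.1267,0,0,0.078,-1]]

```text
time_s: 1.3
ee_pos: [0.4793, -0.031, 0.2782]
eef_rot: [3.142, 0.0, 0.03]
force: [0.7, -0.9, 0.2]
grip_width: 0.0943
grip_force: 0.0
```

Run:
```python
from h import *
print(tool()[0]); to([.58,.12,.30],[np.pi,0,.03])
```

```text
[ 0.4792624  -0.03102002  0.27821185]
shift [ 105.2 -147.9  -21.8] turn [0.     0.0001 0.    ]
```

In the tool's units: -148 mm / 750 = -0.1973, 105 mm / 750 = 0.14.

Call:
arm_command:
  plan:
    - [[0.14,-0.1973,-0.0293,0,0,0,-0.2],[0.14,-0.1973,-0.0293,0,0,0,-0.2],[0.14,-0.1973,-0.0293,0,0,0,-0.2],[0.14,-0.1973,-0.0293,0,0,0,-0.2],[0.14,-0.1973,-0.0293,0,0,0,-0.2],[0.14,-0.1973,-0.0293,0,0,0,-0.2],[0.14,-0.1973,-0.0293,0,0,0,-0.2]]

```text
time_s: 2.0
ee_pos: [0.5788, 0.1171, 0.2999]
eef_rot: [3.141, 0.0, 0.029]
force: [0.4, -0.4, -1.0]
grip_width: 0.0568
grip_force: 0.0
```

Run:
```python
from h import *
im,W=cloud('wrist'); np.savez('w1.npz',im=im,W=W); cv2.imwrite('pics/w1.png',im)
i=cams.camera_info('wrist');print(tool()[0],np.linalg.inv(i['world_to_cam']).round(3),i['fx'])
```

```text
[0.57877165 0.11692049 0.30013979] [[ 0.028 -0.962 -0.273  0.658]
 [-1.    -0.027 -0.008  0.12 ]
 [ 0.     0.273 -0.962  0.48 ]
 [ 0.     0.     0.     1.   ]] 324.57992842341963
```

View pics/w1.png

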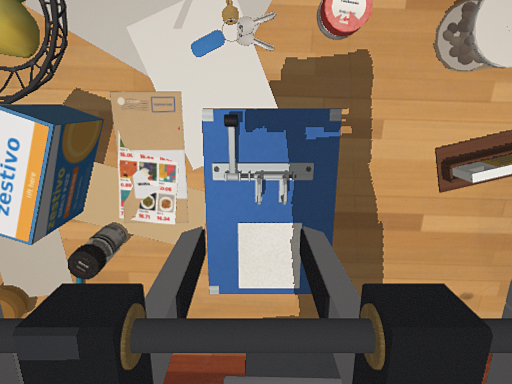

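The wrist view shows the knob at (231,120), the plate spanning (212,170) to (314,170), and the rings at (261,200)/(283,195). I'll measure these.

```bash
cat >> h.py <<'E'
def ray(name,px,z,i=None):
    i=i or cams.camera_info(name); T=np.linalg.inv(i['world_to_cam']); px=np.atleast_2d(px).astype(float)
    d=np.c_[(px[:,0]-i['cx'])/i['fx'],(px[:,1]-i['cy'])/i['fy'],np.ones(len(px))]@T[:3,:3].T
    return (T[:3,3]+d*((z-T[2,3])/d[:,2])[:,None])
def big(m):
    return max(cv2.findContours(m.astype(np.uint8),0,2)[0],key=cv2.contourArea)
E
python3 - <<'E'
from h import *
z=np.load('w1.npz'); im,W=z['im'],z['W']; hsv=cv2.cvtColor(im,cv2.COLOR_BGR2HSV); v,u=np.mgrid[:384,:512]
box=lambda a,b,c,d:(u>a)&(u<b)&(v>c)&(v<d)
def rc(m,h,n):
    c=big(m); p=ray('wrist',c[:,0],h); r=cv2.minAreaRect((p[:,:2]*1000).astype(np.float32)); print(n,cv2.contourArea(c),np.round(r[0],1),np.round(r[1],1),round(r[2],2)); return p
k=box(218,245,105,132)&(hsv[...,2]<60); rc(k,.032,'knob'); print('knob depth',np.nanmedian(W[k],0).round(4))
pl=box(205,322,150,190)&(hsv[...,1]<90)&(hsv[...,2]>70)&(W[...,2]>.006)&(W[...,2]<.0135); rc(pl,.010,'plate')
bl=box(195,350,100,230)&(hsv[...,0]>95)&(hsv[...,0]<125)&(hsv[...,1]>120)
L=[];R=[]
for r in range(125,225):
    x=np.where(bl[r])[0]; L.append((x.min()-.5,r)); R.append((x.max()+.5,r))
for n,e in(('L',L),('R',R)):
    p=ray('wrist',e,.004); c=np.polyfit(p[:,0],p[:,1],1); print(n,c, np.std(p[:,1]-np.polyval(c,p[:,0])))
E
```

```text
knob 138.0 [635.1 148.7] [15.8 17.5] 0.87
knob depth [0.6356 0.1476 0.0389]
plate 806.5 [562.3  84.5] [ 24.  113.7] 1.6
L [0.02848706 0.1735666 ] 0.0004743384239922186
R [ 0.02656549 -0.02312481] 0.00043314604156841736
```

Run:
```python
from h import *
to([.6355,.1487,.10],[np.pi,0,.027]); to([.6355,.1487,.014],[np.pi,0,.027])
```

```text
shift [ 57.6 -30.2 200.1] turn [0.0001 0.0001 0.0016]
shift [ 57.6 -30.2 286.1] turn [0.0001 0.0001 0.0016]
```

In the tool's units: 286 mm / 750 = 0.3813, 200 mm / 750 = 0.2667.

Call:
arm_command:
  plan:
    - [[0.0773,-0.04,0.2,0,0,0,-0.2],[0.0773,-0.04,0.2,0,0,0,-0.2],[0.0773,-0.04,0.2667,0,0,0,-0.2],[0.0773,-0.04,0.2667,0,0,0,-0.2],[0.0773,-0.04,0.2667,0,0,0,-0.2],[0.0773,-0.04,0.3067,0,0,0,-0.2],[0.0773,-0.04,0.3467,0,0,0,-0.2],[0.0773,-0.04,0.3813,0,0,0,-0.2],[0.0773,-0.04,0.3813,0,0,0,-0.2],[0.0773,-0.04,0.3813,0,0,0,-0.2]]

```text
time_s: 3.05
ee_pos: [0.6371, 0.1493, 0.0164]
eef_rot: [-3.141, -0.002, 0.029]
force: [0.4, -0.7, 0.6]
grip_width: 0.0567
grip_force: 0.0
```

Call:
arm_command:
  plan:
    - [[0,0,0,0,0,0,0.9],[0,0,0,0,0,0,0.9],[0,0,0,0,0,0,0.9],[0,0,0,0,0,0,0.9],[0,0,0,0,0,0,0.9],[0,0,0,0,0,0,0.9]]
  squeeze: 15

```text
time_s: 3.65
ee_pos: [0.6364, 0.1482, 0.0142]
eef_rot: [3.139, 0.0, 0.03]
force: [-0.1, -9.6, 2.8]
grip_width: 0.0179
grip_force: 15.0
```

In the tool's units: -65.5 mm / 750 = -0.0873, -64.5 mm / 750 = -0.086.

Call:
arm_command:
  plan:
    - [[-0.004,0,-0.016,0,0,0,0.9],[-0.0107,0,-0.0307,0,0,0,0.9],[-0.0187,0,-0.044,0,0,0,0.9],[-0.0293,0,-0.0573,0,0,0,0.9],[-0.0413,0,-0.068,0,0,0,0.9],[-0.0547,0,-0.076,0,0,0,0.9],[-0.0693,0,-0.0827,0,0,0,0.9],[-0.08,0,-0.086,0,0,0,0.9],[-0.0853,0,-0.0873,0,0,0,0.9],[-0.0853,0,-0.0873,0,0,0,0.9],[-0.0853,0,-0.0873,0,0,0,0.9]]

```text
time_s: 4.75
ee_pos: [0.5728, 0.1463, 0.0804]
eef_rot: [3.139, -0.001, 0.029]
force: [0.3, -11.6, 6.1]
grip_width: 0.0175
grip_force: 15.0
```

In the tool's units: -130 mm / 750 = -0.1733, -100 mm / 750 = -0.1333.

Call:
arm_command:
  plan:
    - [[0,0,0,0,0,0,-0.3],[0,0,0,0,0,0,-0.3],[0,0,0,0,0,0,-0.3],[0,0,0,0,0,0,-0.3],[0,0,-0.0667,0,0,0,-0.3],[0,0,-0.1333,0,0,0,-0.3],[0,0,-0.1733,0,0,0,-0.3],[0,0,-0.1733,0,0,0,-0.3],[0,0,-0.1733,0,0,0,-0.3]]

```text
time_s: 5.65
ee_pos: [0.5722, 0.1478, 0.2093]
eef_rot: [-3.141, -0.0, 0.03]
force: [0.2, 1.1, 0.1]
grip_width: 0.0613
grip_force: 0.0
```

Run:
```python
from h import *
im,W=cloud('top')
i=cams.camera_info('top')
# knob expected up: local (81,56,97.6)
c,s=np.cos(.027),np.sin(.027); k=np.array([.492+.081*c-.056*s,.0888+.081*s+.056*c,.098,1]); q=i['world_to_cam']@k; print(k,q[0]/q[2]*i['fx']+i['cx'],q[1]/q[2]*i['fy']+i['cy'])
im,W=cloud('wrist'); hsv=cv2.cvtColor(im,cv2.COLOR_BGR2HSV)
m=(abs(W[...,0]-k[0])<.05)&(abs(W[...,1]-k[1])<.025)&(W[...,2]>.085)&(W[...,2]<.125); print(m.sum(),np.nanmedian(W[m],0))
cv2.imwrite('pics/w2.png',im)
# rack/card pose from top npz
z=np.load('top.npz'); im,W=z['im'],z['W']; hsv=cv2.cvtColor(im,cv2.COLOR_BGR2HSV); v,u=np.mgrid[:384,:512]
m=(u>265)&(u<335)&(v>170)&(v<215)&(W[...,2]>.055)&(W[...,2]<.075)
cc=big(m); p=ray('top',cc[:,0],.064); print(cv2.minAreaRect((p[:,:2]*1000).astype(np.float32)))
P,R=tool(); print(P); to([.55,-.235,.30],[np.pi,0,1.85])
```

```text
[0.57145866 0.14696632 0.098      1.        ] 176.158549178547 196.35185137228515
333 [0.57257477 0.1467315  0.10388006]
((593.8741455078125, -242.54403686523438), (13.253887176513672, 150.8732147216797), 15.716265678405762)
[0.57172859 0.14768025 0.20793407]
shift [-33.4 381.9 -91.8] turn [-0.0019  0.0021 -1.8201]
```

Run:
```python
from h import *
to([.594,-.2425,.2],[np.pi,0,1.845])
```

```text
shift [ 10.6 390.7   8.1] turn [-0.0019  0.0021 -1.8151]
```

In the tool's units: 391 mm / 750 = 0.5213, -20 mm / 750 = -0.0267, -1.815 rad / 3.1416 = -0.5777.

Call:
arm_command:
  plan:
    - [[0.0133,0.5213,-0.0267,-0.0003,0.0003,-0.5777,-0.3],[0.0133,0.5213,-0.0267,-0.0003,0.0003,-0.5777,-0.3],[0.0133,0.5213,-0.0267,-0.0003,0.0003,-0.5777,-0.3],[0.0133,0.5213,-0.0267,-0.0003,0.0003,-0.5777,-0.3],[0.0133,0.5213,-0.0267,-0.0003,0.0003,-0.5777,-0.3],[0.0133,0.5213,-0.0267,-0.0003,0.0003,-0.5777,-0.3],[0.0133,0.5213,-0.0267,-0.0003,0.0003,-0.5777,-0.3],[0.0133,0.5213,-0.0267,-0.0003,0.0003,-0.5777,-0.3],[0.0133,0.5213,-0.0267,-0.0003,0.0003,-0.5777,-0.3],[0.0133,0.5213,-0.0267,-0.0003,0.0003,-0.5777,-0.3],[0.0133,0.5213,-0.0267,-0.0003,0.0003,-0.5777,-0.3],[0.0133,0.5213,-0.0267,-0.0003,0.0003,-0.5777,-0.3]]

```text
time_s: 6.95
ee_pos: [0.5935, -0.2428, 0.2276]
eef_rot: [-3.141, -0.002, 1.775]
force: [-0.3, 0.3, -0.6]
grip_width: 0.0614
grip_force: 0.0
```

In the tool's units: -0.02 rad / 3.1416 = -0.0064.

Call:
arm_command:
  plan:
    - [[0,0,0,0,0,-0.0064,-0.3],[0,0,0,0,0,-0.0064,-0.3],[0,0,0,0,0,-0.0064,-0.3]]

```text
time_s: 7.25
ee_pos: [0.5938, -0.2427, 0.229]
eef_rot: [3.141, -0.0, 1.786]
force: [-0.5, -0.0, -0.9]
grip_width: 0.0609
grip_force: 0.0
```

Run:
```python
from h import *
im,W=cloud('wrist'); cv2.imwrite('pics/w3.png',im)
m=(abs(W[...,0]-.594)<.1)&(abs(W[...,1]+.2425)<.1)&(W[...,2]>.050)&(W[...,2]<.08); cc=big(m); p=ray('wrist',cc[:,0],.064); print(cv2.minAreaRect((p[:,:2]*1000).astype(np.float32)))
print(tool()[0],ctrl.get_obs()['eef_rot'],ctrl.get_obs()['qpos'].round(2)); to([.594,-.2425,.037],[np.pi,0,1.845])
```

```text
((592.372802734375, -242.42640686035156), (12.768577575683594, 149.97486877441406), 15.634698867797852)
[ 0.59385686 -0.24271735  0.22916712] [ 3.14085788e+00 -2.10924197e-04  1.78676113e+00] [-0.45  0.49  1.2   0.    1.45 -0.66]
shift [1.000e-01 0.000e+00 1.922e+02] turn [ 0.0007 -0.0002 -0.0582]
```

View pics/w3.png

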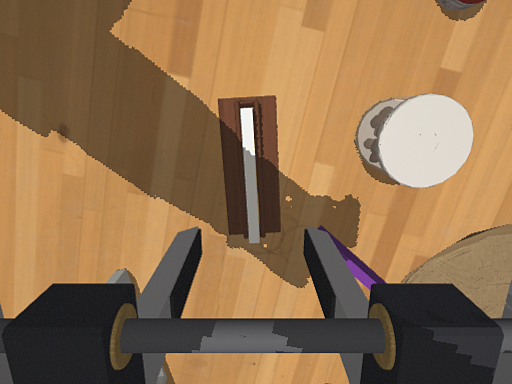

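The wrist view shows the rack at (248,165) with the card edge at (250,175), clear of the neighbours. I'll descend and pinch.

In the tool's units: 192 mm / 750 = 0.256, 170 mm / 750 = 0.2267, -0.058 rad / 3.1416 = -0.0185.

Call:
arm_command:
  plan:
    - [[0,-0.0013,0.0667,0,0,-0.0185,-0.3],[0,-0.0013,0.1333,0,0,-0.0185,-0.3],[0,-0.0013,0.1867,0,0,-0.0185,-0.3],[0,-0.0013,0.2267,0,0,-0.0185,-0.3],[0,-0.0013,0.256,0,0,-0.0185,-0.3],[0,-0.0013,0.256,0,0,-0.0185,-0.3],[0,-0.0013,0.256,0,0,-0.0185,-0.3]]

```text
time_s: 8.0
ee_pos: [0.5934, -0.2431, 0.0382]
eef_rot: [3.14, 0.0, 1.846]
force: [0.3, -1.0, 1.1]
grip_width: 0.0609
grip_force: 0.0
```

In the tool's units: -80 mm / 750 = -0.1067, -40 mm / 750 = -0.0533.

Call:
arm_command:
  plan:
    - [[0,0,0,0,0,0,0.95],[0,0,0,0,0,0,0.95],[0,0,0,0,0,0,0.95],[0,0,0,0,0,0,0.95],[0,0,0,0,0,0,0.95],[0,0,0,0,0,0,0.95],[0,0,-0.02,0,0,0,0.95],[0,0,-0.0533,0,0,0,0.95],[0,0,-0.1067,0,0,0,0.95],[0,0,-0.1067,0,0,0,0.95],[0,0,-0.1067,0,0,0,0.95]]
  squeeze: 25

```text
time_s: 9.1
ee_pos: [0.5933, -0.2431, 0.1189]
eef_rot: [3.139, 0.001, 1.847]
force: [-0.1, 0.5, -2.1]
grip_width: 0.0121
grip_force: 25.0
```

Run:
```python
from h import *
print(tool()[0],ctrl.get_obs()['eef_rot'])
# target: tilt about tool x; candidates
for s in (1,-1):
    r=tool()[1]*Ro.from_rotvec([s*.87,0,0]); print(s,'approach dir',r.apply([0,0,1]).round(2))
```

```text
[ 0.59331718 -0.24311005  0.11885997] [3.13902761e+00 1.44369246e-03 1.84745394e+00]
1 approach dir [-0.73 -0.21 -0.65]
-1 approach dir [ 0.74  0.21 -0.64]
```

Run:
```python
from h import *
P,R=tool()
Rt=Ro.from_euler('xyz',[np.pi,0,1.847])*Ro.from_rotvec([-.87,0,0])
for p in ([.52,-.262,.13],[.52,-.262,.028]): to(p,Rt.as_euler('xyz'))
```

```text
shift [  1.8 -75.7 -11.3] turn [-0.8674  0.0012  0.0011]
shift [  2.  -75.9  90.7] turn [-0.8674  0.0012  0.0011]
```

In the tool's units: -76 mm / 750 = -0.1013, -40 mm / 750 = -0.0533, -0.867 rad / 3.1416 = -0.276.

Call:
arm_command:
  plan:
    - [[0.0027,-0.0533,-0.0267,-0.0637,0,0,0.95],[0.0027,-0.1013,-0.0147,-0.1273,0,0,0.95],[0.0027,-0.1013,-0.0147,-0.191,0,0,0.95],[0.0027,-0.1013,-0.0147,-0.276,0,0,0.95],[0.0027,-0.1013,-0.0147,-0.276,0,0,0.95],[0.0027,-0.1013,-0.0147,-0.276,0,0,0.95],[0.0027,-0.1013,-0.0147,-0.276,0,0,0.95],[0.0027,-0.1013,-0.0147,-0.276,0,0,0.95],[0.0027,-0.1013,-0.0147,-0.276,0,0,0.95],[0.0027,-0.1013,-0.0147,-0.276,0,0,0.95]]

```text
time_s: 10.1
ee_pos: [0.5196, -0.2616, 0.1285]
eef_rot: [2.274, 0.0, 1.848]
force: [1.1, -0.4, -2.0]
grip_width: 0.0123
grip_force: 25.0
```

Run:
```python
from h import *
P,R=tool(); print(P,R.apply([0,0,1]),ctrl.get_obs()['qpos'].round(2),ctrl.get_obs()['grip_width'])
print(R.inv().apply([0,0,-1]))
im,W=cloud('top'); cv2.imwrite('pics/t2.png',cv2.resize(im[120:300,200:420],None,fx=3,fy=3))
```

```text
[ 0.51964452 -0.26160446  0.12851866] [ 0.7334885   0.20862808 -0.64689176] [-0.86  0.32  1.95  1.18  0.85 -1.96] 0.01229712129363087
[ 3.44948066e-04 -7.62581755e-01  6.46891759e-01]
```

View pics/t2.png

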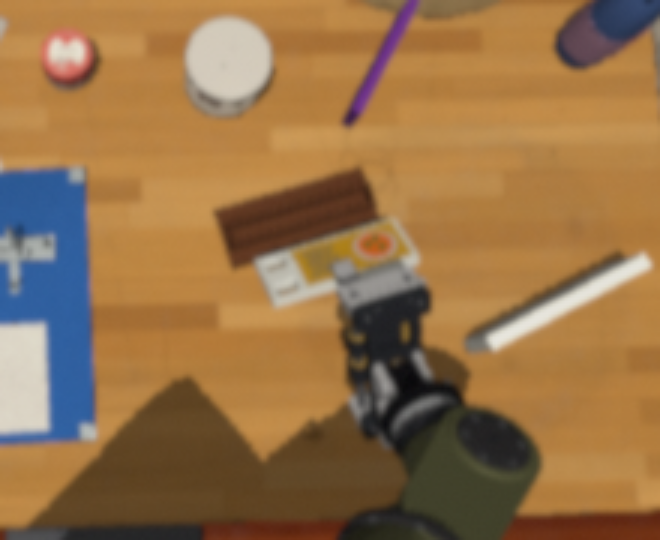

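The top view shows the card held picture-up, holed end at (280,275), rack empty. Now I'll lower it until the edge meets the table.

In the tool's units: -76 mm / 750 = -0.1013, -74 mm / 750 = -0.0987.

Call:
arm_command:
  plan:
    - [[0,-0.0267,0.0227,0,0,0,0.95],[0,-0.0533,0.0453,0,0,0,0.95],[0,-0.0733,0.0627,0,0,0,0.95],[0,-0.0907,0.076,0,0,0,0.95],[0,-0.0987,0.084,0,0,0,0.95],[0,-0.1013,0.0867,0,0,0,0.95],[0,-0.1013,0.0867,0,0,0,0.95],[0,-0.1013,0.0867,0,0,0,0.95]]

```text
time_s: 10.95
ee_pos: [0.5207, -0.2616, 0.0296]
eef_rot: [2.272, 0.001, 1.848]
force: [1.9, 2.7, 3.8]
grip_width: 0.0116
grip_force: 25.0
```

In the tool's units: -100 mm / 750 = -0.1333, -80 mm / 750 = -0.1067.

Call:
arm_command:
  plan:
    - [[0,0,0,0,0,0,0.6],[0,0,0,0,0,0,0.6],[0,0,0,0,0,0,0.6],[0,0,-0.0133,0,0,0,0.6],[0,0,-0.0267,0,0,0,0.6],[0,0,-0.04,0,0,0,0.6],[0,0,-0.06,0,0,0,0.6],[0,0,-0.08,0,0,0,0.6],[0,0,-0.1067,0,0,0,0.6],[0,0,-0.1333,0,0,0,0.6],[0,0,-0.1333,0,0,0,0.6]]

```text
time_s: 12.05
ee_pos: [0.4455, -0.2839, 0.0949]
eef_rot: [2.273, 0.003, 1.846]
force: [0.1, -0.3, -0.4]
grip_width: 0.0186
grip_force: 0.0
```

Run:
```python
from h import *
im,W=cloud('top'); P,R=tool(); print(P)
hsv=cv2.cvtColor(im,cv2.COLOR_BGR2HSV); print(ctrl.get_obs()['qpos'].round(2))
to([.50,-.25,.22],[np.pi,0,1.847])
cv2.imwrite('pics/t3.png',cv2.resize(im[120:300,200:420],None,fx=3,fy=3))
```

```text
[ 0.44600155 -0.2834473   0.0940475 ]
[-1.03  0.34  2.05  1.19  0.92 -2.15]
shift [ 17.3 135.6 -34.8] turn [ 8.687e-01  2.500e-03 -3.000e-04]
```

View pics/t3.png

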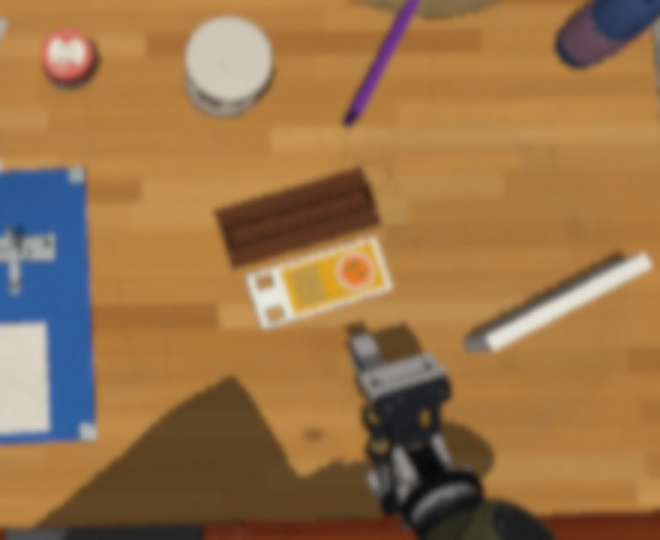

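The card lies flat, picture up, holed end at (265,300). I'll lift clear and straighten the tool above it.

In the tool's units: 136 mm / 750 = 0.1813, 110 mm / 750 = 0.1467, 0.869 rad / 3.1416 = 0.2766.

Call:
arm_command:
  plan:
    - [[0,0.0467,-0.0533,0,0,0,0.6],[0,0.0933,-0.0933,0.0318,0,0,0.4],[0.0067,0.12,-0.08,0.0955,0,0,0.2],[0.0133,0.1467,-0.0667,0.1592,0,0,0],[0.0227,0.1813,-0.0467,0.2228,0,0,-0.5],[0.0227,0.1813,-0.0467,0.2766,0,0,-0.95],[0.0227,0.1813,-0.0467,0.2766,0,0,-0.95],[0.0227,0.1813,-0.0467,0.2766,0,0,-0.95],[0.0227,0.1813,-0.0467,0.2766,0,0,-0.95],[0.0227,0.1813,-0.0467,0.2766,0,0,-0.95]]

```text
time_s: 13.1
ee_pos: [0.5011, -0.2487, 0.2184]
eef_rot: [3.141, -0.001, 1.849]
force: [0.3, 0.4, -0.3]
grip_width: 0.0874
grip_force: 0.0
```

```bash
cat > card.py <<'E'
from h import *
def card(name,z,c0,save=None):
    """card outline rect + hole centroids (rays on plane z) near c0"""
    im,W=cloud(name); 
    if save: cv2.imwrite(save,im)
    i=cams.camera_info(name)
    m=(np.hypot(W[...,0]-c0[0],W[...,1]-c0[1])<.1)&(abs(W[...,2]-z)<.0045)
    m=cv2.morphologyEx(m.astype(np.uint8),cv2.MORPH_OPEN,np.ones((3,3)))
    cs,hi=cv2.findContours(m,cv2.RETR_CCOMP,2); k=max(range(len(cs)),key=lambda j:cv2.contourArea(cs[j]))
    r=cv2.minAreaRect((ray(name,cs[k][:,0],z,i)[:,:2]*1000).astype(np.float32)); print(name,'rect',np.round(r[0],1),np.round(r[1],1),round(r[2],2))
    for j in range(len(cs)):
        if hi[0][j][3]==k and cv2.contourArea(cs[j])>15:
            h=cv2.minAreaRect((ray(name,cs[j][:,0],z,i)[:,:2]*1000).astype(np.float32)); print(' hole',np.round(h[0],1),np.round(h[1],1),'px',cs[j].mean((0,1)))
    return r
E
python3 - <<'E'
from card import *
print(tool()[0],ctrl.get_obs()['qpos'].round(2))
card('top',.012,(.52,-.25)); card('wrist',.012,(.52,-.25),'pics/w4.png')
E
```

```text
[ 0.50108693 -0.24870242  0.21843659] [-0.53  0.31  1.48  0.    1.36 -0.81]
top rect [ 522.3 -223.9] [30.7 65.9] 61.08
wrist rect [ 517.8 -262.7] [ 60.1 150.4] 15.86
 hole [ 519.2 -202.9] [16.8 19.9] px [276.9 138.1]
 hole [ 485.  -212.5] [16.6 19.9] px [248.  138.5]
```

Run:
```python
from h import *
to([.5233,-.282,.007],[np.pi,0,1.848])
im,W=cloud('wrist'); c=np.array([.5925,-.2425]); d=W[...,:2]-c; n=d@[.962,.273]; t=d@[-.273,.962]
for a in range(-42,0,4):
    m=(n*1000>a)&(n*1000<a+4)&(abs(t)<.07); print(a,np.nanpercentile(W[m][:,2],[50,95]).round(4))
```

```text
shift [-37.7  13.1 212.1] turn [ 0.0008 -0.0007 -0.0008]
-42 [0.331  0.3414]
-38 [0.3265 0.3413]
-34 [0.3223 0.3361]
-30 [0.0053 0.3299]
-26 [0.0047 0.3247]
-22 [0.0045 0.0058]
-18 [0.0117 0.0297]
-14 [0.0303 0.0315]
-10 [0.0296 0.0307]
-6 [0.0046 0.0059]
-2 [0.0045 0.0057]
```

In the tool's units: 211 mm / 750 = 0.2813, 100 mm / 750 = 0.1333.

Call:
arm_command:
  plan:
    - [[-0.0507,0.016,0.0667,0,0,0,-0.65],[-0.0507,0.016,0.1333,0,0,0,-0.65],[-0.0507,0.016,0.1933,0,0,0,-0.65],[-0.0507,0.016,0.24,0,0,0,-0.65],[-0.0507,0.016,0.2667,0,0,0,-0.65],[-0.0507,0.016,0.2813,0,0,0,-0.65],[-0.0507,0.016,0.2813,0,0,0,-0.65],[-0.0507,0.016,0.2813,0,0,0,-0.65]]

```text
time_s: 14.05
ee_pos: [0.5228, -0.2834, 0.0099]
eef_rot: [3.141, 0.002, 1.847]
force: [-0.6, 0.6, 0.3]
grip_width: 0.0776
grip_force: 0.0
```

In the tool's units: -40 mm / 750 = -0.0533, -30 mm / 750 = -0.04.

Call:
arm_command:
  plan:
    - [[0,0,0,0,0,0,0.9],[0,0,0,0,0,0,0.9],[0,0,0,0,0,0,0.9],[0,0,0,0,0,0,0.9],[0,-0.02,0,0,0,0,0.9],[0,-0.04,0,0,0,0,0.9],[0,-0.0533,0,0,0,0,0.9],[0,-0.0533,0,0,0,0,0.9],[0,-0.0533,0,0,0,0,0.9]]
  squeeze: 10

```text
time_s: 14.95
ee_pos: [0.4835, -0.2944, 0.0092]
eef_rot: [-3.14, 0.001, 1.847]
force: [-6.7, -2.2, 9.5]
grip_width: 0.0597
grip_force: 10.0
```

In the tool's units: 5 mm / 750 = 0.0067.

Call:
arm_command:
  plan:
    - [[0,0,0,0,0,0,0.55],[0,0,0,0,0,0,-0.5],[0,0,0,0,0,0,-0.5],[0,0,0.0067,0,0,0,-0.5],[0,0,0.0067,0,0,0,-0.5]]

```text
time_s: 15.45
ee_pos: [0.4836, -0.2934, 0.0026]
eef_rot: [-3.14, -0.001, 1.848]
force: [-0.6, -0.5, -0.5]
grip_width: 0.0704
grip_force: 0.0
```

In the tool's units: -100 mm / 750 = -0.1333, -70 mm / 750 = -0.0933.

Call:
arm_command:
  plan:
    - [[0,0,0,0,0,0,0.9],[0,0,0,0,0,0,0.9],[0,0,0,0,0,0,0.9],[0,0,0,0,0,0,0.9],[0,0,0,0,0,0,0.9],[0,0,-0.0133,0,0,0,0.9],[0,0,-0.04,0,0,0,0.9],[0,0,-0.0933,0,0,0,0.9],[0,0,-0.1333,0,0,0,0.9],[0,0,-0.1333,0,0,0,0.9]]
  squeeze: 30

```text
time_s: 16.45
ee_pos: [0.4857, -0.2948, 0.1085]
eef_rot: [3.138, 0.006, 1.848]
force: [0.4, -0.9, -2.4]
grip_width: 0.0596
grip_force: 30.0
```

Run:
```python
from card import *
P,R=tool(); print(P,ctrl.get_obs()['eef_rot'],ctrl.get_obs()['qpos'].round(2))
im,W=cloud('wrist'); cv2.imwrite('pics/w5.png',im)
card('wrist',P[2]+.011,(.478,-.27))
i=ctrl.get_obs()
```

```text
[ 0.48567964 -0.2948397   0.10851978] [3.13768038 0.00603447 1.84750385] [-0.61  0.43  1.58 -0.    1.12 -0.89]
wrist rect [ 447.9 -294.9] [12.   6.5] 13.23
```

View pics/w5.png

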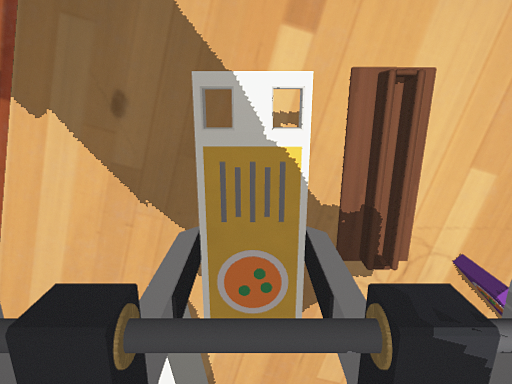

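The card is held level, with its holes at (217,107) and (287,107). I'll compute where they sit in the tool frame.

```bash
cat > holes.py <<'E'
from card import *
def holes(save=None):
    P,R=tool(); i=cams.camera_info('wrist'); im,W=cloud('wrist')
    if save: cv2.imwrite(save,im)
    T=(W-P)@R.as_matrix()   # tool frame
    v,u=np.mgrid[:384,:512]
    zt=np.nanmedian(T[75:84,240:262,2]); z2=np.nanmedian(T[150:220,245:260,2]); print('card top in tool z',zt,z2)
    m=((abs(T[...,2]-zt)<.006)&(v<170)&(u>180)&(u<325)).astype(np.uint8)
    cs,hi=cv2.findContours(m,cv2.RETR_CCOMP,1); out=[]
    for j,c in enumerate(cs):
        if hi[0][j][3]>=0 and cv2.contourArea(c)>400:
            r=cv2.minAreaRect(c.astype(np.float32)); px=r[0]
            C=R.inv().apply(ray('wrist',px,0,i)[0]-P); O=R.inv().apply(np.linalg.inv(i['world_to_cam'])[:3,3]-P)
            q=O+(C-O)*(zt-O[2])/(C[2]-O[2]); out.append(q*1000); print('px',np.round(px,1),'tool mm',(q*1000).round(1))
    return np.array(out)
E
python3 - <<'E'
from holes import *
o=holes(); m=o.mean(0); d=o[0]-o[1]; print('mid',m,'axis',d)
a=np.arctan2(d[1],d[0]); print('card y angle in tool',a)
E
```

```text
card top in tool z -0.007711451353213957 -0.008224657511747734
px [218. 108.] tool mm [ 77.9 -17.4  -7.7]
px [287.  107.5] tool mm [78.1 17.9 -7.7]
mid [77.97259976  0.23280183 -7.71145135] axis [ -0.22174202 -35.27742026   0.        ]
card y angle in tool -1.5770819082531429
```

Run:
```python
from h import *
to([.444,.0875,.15],[np.pi,0,.027])
```

```text
shift [377.3  65.9 -46.9] turn [-1.4000e-03  9.0000e-04  1.8205e+00]
```

In the tool's units: 370 mm / 750 = 0.4933, 105 mm / 750 = 0.14, 1.7 rad / 3.1416 = 0.5411.

Call:
arm_command:
  plan:
    - [[0,0,-0.06,0,0,0.0318,0.9],[0.0467,0.008,-0.0627,0,0,0.0796,0.9],[0.0933,0.016,-0.0627,0,0,0.1273,0.9],[0.14,0.024,-0.0627,0,0,0.1751,0.9],[0.1867,0.032,-0.0627,0,0,0.2228,0.9],[0.2333,0.04,-0.0627,0,0,0.2706,0.9],[0.28,0.048,-0.0627,0,0,0.3183,0.9],[0.3267,0.056,-0.0627,0,0,0.3661,0.9],[0.3733,0.064,-0.0627,0,0,0.4138,0.9],[0.42,0.072,-0.0627,0,0,0.4615,0.9],[0.46,0.08,-0.0627,0,0,0.5093,0.9],[0.4933,0.0867,-0.0627,0,0,0.5411,0.9]]

```text
time_s: 17.8
ee_pos: [0.4445, 0.0815, 0.1492]
eef_rot: [3.141, 0.003, 0.142]
force: [0.4, 0.1, -2.1]
grip_width: 0.0596
grip_force: 30.0
```

Run:
```python
from h import *
to([.444,.0875,.15],[np.pi,0,.027]); to([.444,.0875,.065],[np.pi,0,.027])
```

```text
shift [ 0.3 -6.  -0.8] turn [0.0003 0.0032 0.1151]
shift [ 0.6 -6.  84.2] turn [0.0003 0.0032 0.1151]
```

In the tool's units: 84 mm / 750 = 0.112, 75 mm / 750 = 0.1, 0.003 rad / 3.1416 = 0.001.

Call:
arm_command:
  plan:
    - [[0,-0.008,0,0,0.001,0.0366,0.9],[0,-0.008,0,0,0.001,0.0366,0.9],[0,-0.008,0.0533,0,0.001,0.0366,0.9],[0,-0.008,0.1,0,0.001,0.0366,0.9],[0,-0.008,0.112,0,0.001,0.0366,0.9],[0,-0.008,0.112,0,0.001,0.0366,0.9],[0,-0.008,0.112,0,0.001,0.0366,0.9]]

```text
time_s: 18.5
ee_pos: [0.4453, 0.0857, 0.0675]
eef_rot: [3.141, -0.003, 0.033]
force: [0.2, 0.3, -0.9]
grip_width: 0.0594
grip_force: 30.0
```

Run:
```python
from holes import *
print(tool()[0],ctrl.get_obs()['eef_rot']); holes('pics/w6.png')
c,s=np.cos(.027),np.sin(.027); i=cams.camera_info('wrist')
for y in(.018,-.018):
    for h in(.004,.034):
        q=i['world_to_cam']@np.array([.492+.03*c-y*s,.0888+.03*s+y*c,h,1]); print('post exp px',(q[:2]/q[2]*i['fx']+[i['cx'],i['cy']]).round(1))
cv2.imwrite('pics/w6c.png',cv2.resize(cv2.imread('pics/w6.png')[40:190,150:350],None,fx=3.5,fy=3.5))
```

```text
[0.44530145 0.08571376 0.06751692] [ 3.14145843 -0.00342632  0.03320467]
card top in tool z -0.008969265231432186 -0.009486135197973826
px [287.  107.5] tool mm [77.2 16.8 -9. ]
px [218.  107.5] tool mm [ 77.2 -18.2  -9. ]
post exp px [226.8 107.2]
post exp px [223.2 107.6]
post exp px [276.5 107.4]
post exp px [279.9 107.9]
```

View pics/w6c.png

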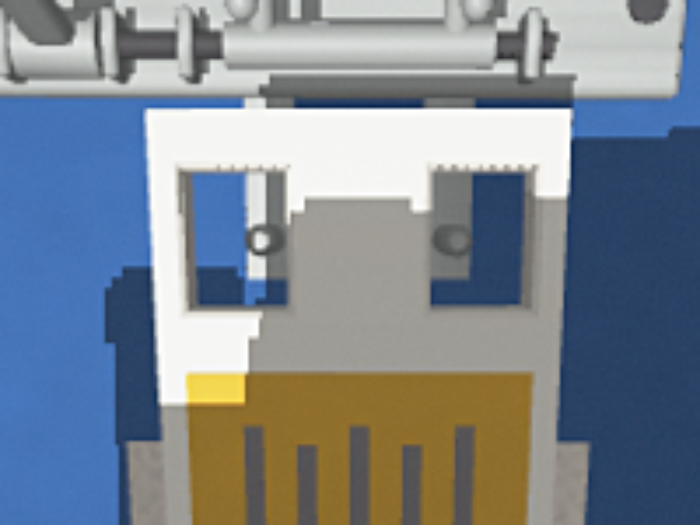

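The posts show in the holes at crop (265,240)/(452,240), evenly placed and inside both. Time to descend.

In the tool's units: 59 mm / 750 = 0.0787, 58 mm / 750 = 0.0773, 0.005 rad / 3.1416 = 0.0016.

Call:
arm_command:
  plan:
    - [[0,-0.0013,0.02,0,0,0.0016,0.9],[0,-0.0013,0.0373,0,0,0.0016,0.9],[0,-0.0013,0.0533,0,0,0.0016,0.9],[0,-0.0013,0.0667,0,0,0.0016,0.9],[0,-0.0013,0.0747,0,0,0.0016,0.9],[0,-0.0013,0.0773,0,0,0.0016,0.9],[0,-0.0013,0.0787,0,0,0.0016,0.9],[0,-0.0013,0.0787,0,0,0.0016,0.9]]

```text
time_s: 19.35
ee_pos: [0.4448, 0.0869, 0.0076]
eef_rot: [3.141, -0.003, 0.027]
force: [-0.5, 0.2, -1.1]
grip_width: 0.0596
grip_force: 30.0
```

In the tool's units: -170 mm / 750 = -0.2267, -120 mm / 750 = -0.16.

Call:
arm_command:
  plan:
    - [[0,0,0.0013,0,0,0,0.9],[0,0,0.0013,0,0,0,0.9],[0,0,0.0013,0,0,0,-0.5],[0,0,0.0013,0,0,0,-0.5],[0,0,0.0013,0,0,0,-0.5],[0,0,0,0,0,0,-0.5],[0,0,-0.04,0,0,0,-0.5],[0,0,-0.1,0,0,0,-0.5],[0,0,-0.16,0,0,0,-0.5],[0,0,-0.2267,0,0,0,-0.5],[0,0,-0.2267,0,0,0,-0.5],[0,0,-0.2267,0,0,0,-0.5]]

```text
time_s: 20.55
ee_pos: [0.4445, 0.0869, 0.1778]
eef_rot: [3.142, -0.004, 0.027]
force: [0.4, -0.6, -0.3]
grip_width: 0.0704
grip_force: 0.0
```

Run:
```python
from card import *
im,W=cloud('wrist'); cv2.imwrite('pics/w7.png',im)
m=(abs(W[...,0]-.46)<.07)&(abs(W[...,1]-.088)<.025)&(W[...,2]<.05); print(np.nanpercentile(W[m][:,2],[10,50,90]))
card('wrist',.016,(.47,.088))
c,s=np.cos(.027),np.sin(.027); print('exp centre',.492-.027*c,.0888-.027*s)
to([.5722,.1475,.20],[np.pi,0,.027])
```

```text
[0.01381066 0.01526443 0.01634805]
wrist rect [464.9  88.1] [148.7  59.9] 1.63
 hole [519.9 107.1] [24.  16.3] px [236.46153846 106.69230769]
exp centre 0.46500984090214337 0.08807108857027156
shift [130.1 -57.1 -23.9] turn [ 0.0004 -0.0001  0.0005]
```

View pics/w7.png

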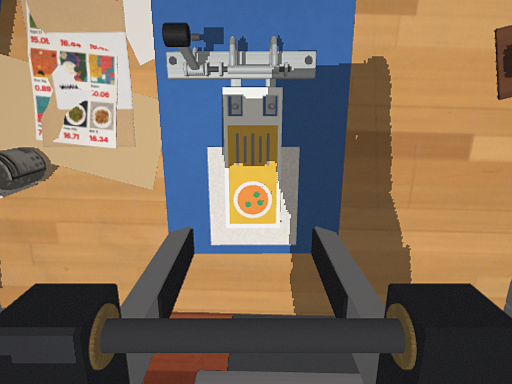

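The card lies flat with the posts through both holes, at (235,105)/(270,105), and sits exactly at the expected pose. Now the lever.

In the tool's units: 130 mm / 750 = 0.1733, 96 mm / 750 = 0.128.

Call:
arm_command:
  plan:
    - [[0.1733,-0.076,-0.032,0,0,0,-0.2],[0.1733,-0.076,-0.032,0,0,0,-0.2],[0.1733,-0.076,-0.032,0,0,0,-0.2],[0.1733,-0.076,-0.032,0,0,0,-0.2],[0.1733,-0.076,-0.032,0,0,0,-0.2],[0.1733,-0.076,0.0267,0,0,0,-0.2],[0.1733,-0.076,0.08,0,0,0,-0.2],[0.1733,-0.076,0.1133,0,0,0,-0.2],[0.1733,-0.076,0.128,0,0,0,-0.2],[0.1733,-0.076,0.128,0,0,0,-0.2],[0.1733,-0.076,0.128,0,0,0,-0.2]]

```text
time_s: 21.75
ee_pos: [0.5732, 0.1473, 0.083]
eef_rot: [-3.142, -0.004, 0.027]
force: [0.4, 1.0, 0.7]
grip_width: 0.0563
grip_force: 0.0
```

Call:
arm_command:
  plan:
    - [[0,0,0,0,0,0,0.9],[0,0,0,0,0,0,0.9],[0,0,0,0,0,0,0.9],[0,0,0,0,0,0,0.9],[0,0,0,0,0,0,0.9],[0,0,0,0,0,0,0.9]]
  squeeze: 20

```text
time_s: 22.35
ee_pos: [0.573, 0.1462, 0.0818]
eef_rot: [3.139, -0.002, 0.027]
force: [-0.6, -9.1, 2.9]
grip_width: 0.0181
grip_force: 20.0
```

In the tool's units: 68 mm / 750 = 0.0907, 66 mm / 750 = 0.088.

Call:
arm_command:
  plan:
    - [[0.008,0,0.002,0,0,0,0.9],[0.016,0,0.0047,0,0,0,0.9],[0.0307,0,0.0113,0,0,0,0.9],[0.044,0,0.02,0,0,0,0.9],[0.056,0,0.0307,0,0,0,0.9],[0.0667,0,0.0427,0,0,0,0.9],[0.0747,0,0.0573,0,0,0,0.9],[0.0813,0,0.072,0,0,0,0.9],[0.0853,0,0.088,0,0,0,0.9],[0.0853,0,0.0907,0,0,0,0.9],[0.0853,0,0.0907,0,0,0,0.9]]

```text
time_s: 23.45
ee_pos: [0.6385, 0.1481, 0.0141]
eef_rot: [3.14, -0.005, 0.027]
force: [7.8, -6.9, 1.6]
grip_width: 0.0175
grip_force: 20.0
```

In the tool's units: -240 mm / 750 = -0.32, -190 mm / 750 = -0.2533.

Call:
arm_command:
  plan:
    - [[0,0,0,0,0,0,-0.2],[0,0,0,0,0,0,-0.2],[0,0,0,0,0,0,-0.2],[0,0,0,0,0,0,-0.2],[0,0,-0.0533,0,0,0,-0.2],[0,0,-0.12,0,0,0,-0.2],[0,0,-0.1867,0,0,0,-0.2],[-0.08,0,-0.2533,0,0,0,-0.2],[-0.12,0.0267,-0.32,0,0,0,-0.2],[-0.12,0.0267,-0.32,0,0,0,-0.2],[-0.12,0.0267,-0.32,0,0,0,-0.2],[-0.12,0.0267,-0.32,0,0,0,-0.2]]

```text
time_s: 24.65
ee_pos: [0.547, 0.1268, 0.2542]
eef_rot: [-3.142, -0.004, 0.027]
force: [-0.7, -0.9, -0.3]
grip_width: 0.0562
grip_force: 0.0
```

Run:
```python
from card import *
im,W=cloud('wrist'); cv2.imwrite('pics/w8.png',cv2.resize(im[40:300,130:380],None,fx=2.2,fy=2.2))
m=(abs(W[...,0]-.6355)<.006)&(abs(W[...,1]-.1487)<.007)&(W[...,2]>.015); print('knob',m.sum(),np.nanmax(W[m],0))
card('wrist',.016,(.47,.088))
```

```text
knob 122 [0.64076568 0.15499966 0.04015752]
wrist rect [465.5  88. ] [150.4  59.6] 1.64
```

View pics/w8.png

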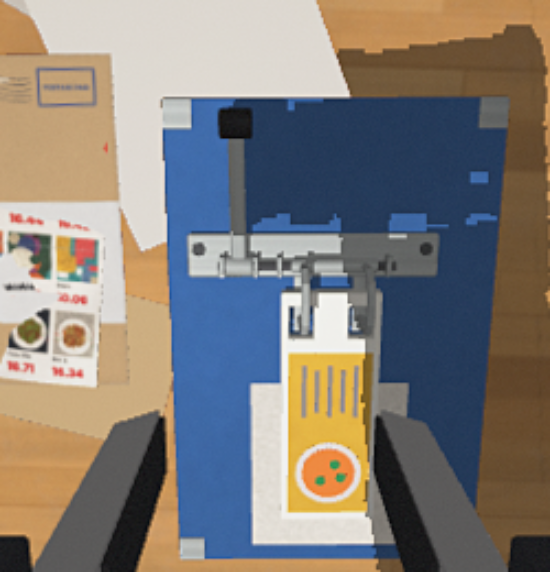

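The lever is down (knob top at 40 mm, crop (235,122)), and the rings are shut over the card at (303,325)/(360,325). I'm handing it in.

```bash
python3 -c "
from station import ctrl
print(ctrl.hand_in())"
```

```text
the job is handed in; nothing more can be done
None
```

The recipe card is filed flat, picture side up, with both holes over the posts and the rings latched shut; I kept clear of the jars and pot, and handed the job in at about 25 s.

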